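# Close the strap clamp on the sinker mould

## Robot

A 6-joint arm with a two-finger parallel gripper is mounted at the origin on the work surface. World frame = base frame: x ahead of the robot, y to its left, z up, the work surface at z = 0. Lengths are in m, angles in rad, forces in N, time in s.
With the tool pointing down it reaches from about 0.3 to 0.875 m from the base axis. Payload 6.4 kg.
Tool frame: the origin (TCP) lies midway between the tips of the shut fingers; the grasp point (between the pads) lies 19 mm behind it; z points along the fingers, y is the line along which they close (so a half turn about z gives the same grasp; the last joint's range is limited). The gripper opens to 85 mm and grips with 20 to 120 N. Pads are 22 mm wide; open, the fingers measure 114 mm over their backs; the gripper's body (76 mm by 85 mm) begins 54 mm behind the grasp point. The pads swing forward as they close: fully open they stand 13 mm farther back than shut.
Start: joints at [-1.425, 0.181, 1.607, -0, 1.354, -0.206], TCP at [0.198, -0.54, 0.231] pointing down, gripper open.
Joint ranges: [-2.99, 2.99], [-0.89, 2.07], [0.3, 2.58], [-1.14, 4.28], [0, 2.63], [-3.12, 3.12]. Speed limits (rad/s): [2.57, 2.57, 3.01, 3.14, 3.14, 3.14].

## Interface

Orientations are given as a unit quaternion [w, x, y, z].
In Python, from bench import ctrl gives the robot as it stands. The module is installed in compiled form; this text tells all that it offers.
- The arm moves only by the tool move_arm, never from a script. Its argument "plan" is one flat list of numbers, 6 for each row, row after row: the shift along the world's x, y, z in units of 50 mm (1.0 is 50 mm), then the turn, a rotation vector about the world's x, y, z in rad. A call has 1 to 10 rows; each row is the pose to reach, as a shift and turn from the pose commanded when the call began; what a row does not reach only later rows make up. A row lasts 1/8 s, in which the tool goes at most 62.5 mm and 10.7 degrees, less where a joint would pass 70% of its speed; a pose out of reach is approached as far as the arm can. A call with a gripper value outside its range is refused whole. "grip" is the finger opening in mm, from 0 to 85.4, set as the call begins (left out, the last holds). The fingers move at their own pace and stop on an object; the grip force is fixed at half the most. Time passes only in rows, so rows that repeat a pose let the fingers close. It gives the time, the measured TCP pose, the force, the opening and the grip force at its end, in the units of the state.
- ctrl.get_obs(): the state, without advancing time (a new reading comes with each control period).
- ctrl.camera(name): name is "scene" or "top" or "wrist"; returns a dict with "pixels" (400x640x3 uint8, red, green, blue), "fx", "fy", "cx", "cy" (pixels), "dist_coeffs" ([k1, k2, p1, p2, k3] as OpenCV has them; the pictures are not rectified), "origin" and "attitude" of the camera in the world. Camera axes: x right, y down, z forward; pixel columns grow to the right and rows downward; lengths in m; the calibration is good to about 2 mm. A picture is of the moment at which its call begins. There is no depth.
- ctrl.hand_in(): hands the job in; it is judged then, once.
The state is a dict: "time_s": time; "q": joint angles; "dq": joint speeds; "joint_efforts": joint torques, N m; "eef_pos": TCP position; "eef_rot": TCP orientation; "wrist_force": force on the tool from outside, world axes, zero at the start; "torque": the same for the moment, N m; "opening": opening from 0.0 (shut) to 1.0 (fully open); "grasp_force": force on a finger pad.
Only numpy, scipy, OpenCV 4.12 (cv2) and the standard library are available. Lean on these libraries where they do the work, as an engineer would, in place of code of your own. Each camera call takes 0.05 s, during which the arm holds its last target. There are 200 camera calls.

## Task

Clamp the round mould shut for casting: push the steel strap round over the mould until its notch is fully home against the stud, and only then push the upright cam lever all the way down so that it lies along the strap. Push with the fingers only, pick nothing up, leave the mould in its seat and the things around it undisturbed, and finish with the hand clear.

Things in the scene. Friction and masses are not known exactly. Their poses are not given: they have to be found in the camera images.
- fixture: Brown wooden base board fixed to the bench, 130 (x) x 270 (y) x 12 mm high; origin underside centre, on the bench under the mould's centre; z up. On its y axis stand the strap's post (y = -85 mm, radius 16 mm, top 50 mm above the bench) and the stud with the cam lever (y = +90 mm). Four pins 10 mm wide and 10 mm tall seat the mould. Place and yaw vary
- strap (a joint): Angle of the dark steel strap about its vertical pivot on the post, rad. 0 = home: along the fixture's +y over the mould, notch against the stud (end stop). Positive = open, towards the fixture's +x (1.57: along it; stop at 1.9). Starts 0.9 to 1.6. Stiff: 2.5 N at 100 mm from the pivot moves it; stays where left; cannot be lifted; passes under the raised lever freely
- strap_pivot (a point): On the strap's pivot axis, mid thickness, 58 mm above the bench. Turns with the strap: y along it to its free end, x to its trailing side, z up. Strap 34 mm wide, 16 mm thick, reaching 205 mm from the pivot, underside 50, top 66 mm above the bench. 85 mm from the pivot a screw head 18 mm across stands 7 mm up; its pad, 28 mm across, hangs down to 39 mm
- strap_face (a point): Point on the strap's trailing side face (the side away from the stud, to push on), 100 mm from the pivot, at mid thickness, 58 mm above the bench. Axes as strap_pivot: x points out of that face, so pushing along -x closes the strap
- lever (a joint): Angle of the cam lever about its horizontal pivot on the stud, rad. 0 = straight up; positive = tipped towards the strap's post (fixture's -y); 1.5 = fully down, lying just over the closed strap (end stop); negative = leaning outward (stop at -0.45). Starts -0.4 to 0.1. Stiff: 5 to 6 N at 60 mm from its pivot moves it; stays where left
- lever_pivot (a point): The lever's pivot on top of the stud, in the fixture at (0, +90, 78) mm, 78 mm above the bench. Axes turn with the lever: z along it to its tip, x along the pivot axis, y out of its outer face, the one to push on. Flat dark steel lever 20 mm wide (x), 9 mm thick (y), with a rounded end 22 mm wide and 13 mm thick, reaching 81.5 mm from the pivot
- lever_tip (a point): End of the cam lever on its centre line, 81.5 mm from the pivot. Axes as lever_pivot
- mould: Loose round aluminium mould plate, 100 mm diameter, 24 mm high, 0.5 kg, sitting in the fixture's seat between the pins; origin at its underside centre, 12 mm above the bench (top at 36 mm). Not to be lifted
- sinker_a: Pear-shaped lead sinker, 40 mm diameter, 58 mm tall, standing loose near the fixture; origin underside centre. Leave alone
- sinker_b: Second pear-shaped lead sinker of the same size, standing loose; origin underside centre. Leave alone
- mug: White enamel mug, 80 mm diameter, 80 mm tall, standing loose; origin underside centre, handle at its +y. Leave alone
- tongs: Rusty iron tongs lying loose on the bench, 260 mm long along their x, 50 mm wide, 12 mm high; origin at the middle of the underside. Leave alone

How it is judged:
By the outcome, as a careful person would: the job done as asked, in the order asked, and still so for the second after the job is handed in, with the robot touching nothing.
It also fails if it takes over 54 s, if anything falls off the work surface, if the arm or the gripper's body presses on something with over 40 N, if the wrist force passes 120 N, or if a joint passes its speed limit or range.

## Working session

There is one attempt and no reset: what is moved stays moved. The work goes in short steps, Python scripts to look and compute and a tool call to move; the robot and the scene stay as the last step left them, time stands still between calls to the robot, and variables do not carry over. Pictures are saved under pics/ and viewed, at most 10 in all, crops included, and the job is handed in when it is done.

Besides the shell and the picture viewer there is one more tool, called after "Call:" as name(argument=value, ...), one argument or row to a line, values as JSON. move_arm: Moves the arm, as the interface text tells. Its arguments: {"type":"object","properties":{"plan":{"type":"array"},"grip":{"type":"number"}},"required":["plan"]}

```bash
mkdir -p pics
cat > h.py <<'E'
import numpy as np, cv2
from bench import ctrl
from scipy.spatial.transform import Rotation as R
def cam(n,f=None):
    c=ctrl.camera(n)
    if f: cv2.imwrite('pics/'+f,np.ascontiguousarray(c['pixels'][:,:,::-1]))
    return c
def rot(c):
    a=np.array(c['attitude'],float)
    return a if a.shape==(3,3) else R.from_quat(a[[1,2,3,0]]).as_matrix()
def ray(c,uv):
    K=np.array([[c['fx'],0,c['cx']],[0,c['fy'],c['cy']],[0,0,1.]])
    p=cv2.undistortPoints(np.array(uv,float).reshape(-1,1,2),K,np.array(c['dist_coeffs'],float)).reshape(-1,2)
    return np.array(c['origin']),np.c_[p,np.ones(len(p))]@rot(c).T
def plane(c,uv,z):
    o,d=ray(c,uv); return o+d*((z-o[2])/d[:,2])[:,None]
def proj(c,P):
    K=np.array([[c['fx'],0,c['cx']],[0,c['fy'],c['cy']],[0,0,1.]]);r=rot(c).T
    return cv2.projectPoints(np.array(P,float).reshape(-1,3),cv2.Rodrigues(r)[0],-r@np.array(c['origin']),K,np.array(c['dist_coeffs'],float))[0].reshape(-1,2)
E
python3 - <<'E'
from h import *
for n in ('top','scene'):
    c=cam(n,n+'0.png'); print(n,c['origin'],c['attitude'],c['fx'])
print(ctrl.get_obs())
E
```

```text
top [0.47300115 0.05025806 1.17198807] [-0.02097497  0.71166117 -0.70177903  0.02458896] 507.23138721819555
scene [1.11761167 0.18448742 0.67529763] [-0.24557217  0.56688873  0.72476788 -0.3050295 ] 407.01299722186076
{'time_s': 0.1, 'q': array([-1.42529639e+00,  1.81472782e-01,  1.60789993e+00,  1.10676645e-05,
        1.35381191e+00, -2.06283514e-01]), 'dq': array([-0.00099824,  0.00053735, -0.00133562,  0.0008728 ,  0.00057499,
       -0.00054295]), 'joint_efforts': array([ 5.95769689e-04, -4.45875084e+01, -3.52239203e+01, -1.51210488e-04,
        4.13552843e-03,  4.92629749e-05]), 'eef_pos': array([ 0.19808445, -0.53927522,  0.23047476]), 'eef_rot': array([-7.95451186e-04,  9.84570788e-01,  1.74984941e-01,  2.95882463e-05]), 'wrist_force': array([ 0.83573344,  0.3402122 , -0.38602886]), 'torque': array([ 0.01669222,  0.00271855, -0.00916255]), 'grasp_force': 0.0, 'opening': 1.000001686784791}
```

View pics/top0.png

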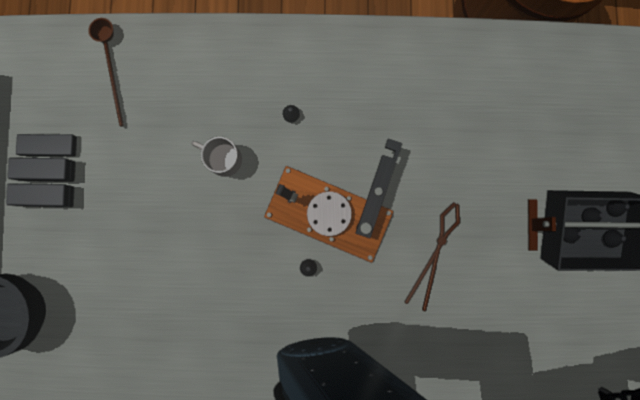

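View pics/scene0.png

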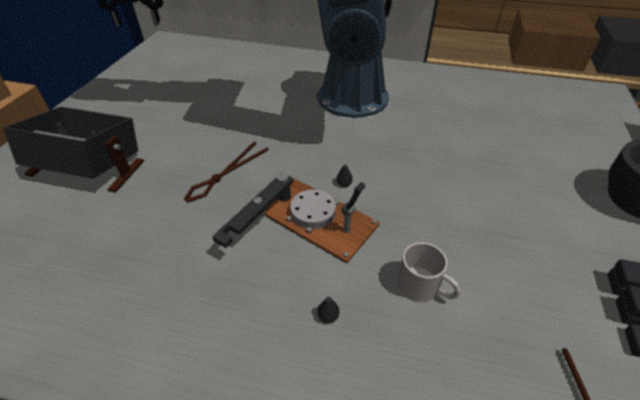

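The top view shows the board with corners near (288,167), (265,216), (373,262) and (393,212). The mould is at (329,213), the strap pivot at about (366,228) with the strap end at (394,142), and the lever is near (288,192). The sinkers are at (291,114) and (309,268), the mug at (220,155) and the tongs at about (435,260).

Run:
```python
from h import *
c=cam('top'); im=np.ascontiguousarray(c['pixels'])
hsv=cv2.cvtColor(im,cv2.COLOR_RGB2HSV)
m=cv2.inRange(hsv,(3,90,60),(22,255,255)); roi=np.zeros_like(m); roi[155:275,255:400]=255; m&=roi
pts=cv2.findNonZero(m)
box=cv2.boxPoints(cv2.minAreaRect(pts)); print('box',box)
B=plane(c,box,.012)[:,:2]; print(B, [np.linalg.norm(B[i]-B[i-1]) for i in range(4)])
ctr=B.mean(0); print('ctr',ctr)
g=((im.min(2)>135)*255).astype(np.uint8); r2=np.zeros_like(g); r2[185:242,300:358]=255; g&=r2
(u,v),r=cv2.minEnclosingCircle(cv2.convexHull(cv2.findNonZero(g))); print('mould',u,v,r,plane(c,[[u,v]],.036))
# strap mask
s=((im.max(2)<95)&(im.max(2).astype(int)-im.min(2)<25)).astype(np.uint8)*255
print('hues', im[180,383],im[228,366],im[195,405],im[192,288])
crop=im[90:290,180:460]; cv2.imwrite('pics/crop0.png',cv2.resize(crop,None,fx=2.8,fy=2.8,interpolation=cv2.INTER_CUBIC)[:,:,::-1])
px=[[366,228],[394,142]]
P=plane(c,px,.066); print(P, np.linalg.norm(P[0]-P[1]))
for n,uv,z in (('sa',(291,112),.03),('sb',(309,267),.03),('mug',(220,155),.08),('tongs',(435,260),.006),('tongtip',(457,205),.012)): print(n,plane(c,[uv],z)[0])
```

```text
box [[263.43964 216.69281]
 [285.28442 164.99344]
 [393.6189  210.76855]
 [371.7741  262.46793]]
[[ 0.50857507  0.15856244]
 [ 0.62831878  0.11065974]
 [ 0.5262987  -0.13967039]
 [ 0.40759687 -0.09028023]] [np.float64(0.26855031489898956), np.float64(0.1289698524552937), np.float64(0.2703206851956979), np.float64(0.12856714911642136)]
ctr [0.51769736 0.00981789]
mould 328.7432556152344 213.20269775390625 21.322559356689453 [[0.51773471 0.01012322 0.036     ]]
hues [55 55 57] [116 119 114] [110 114 109] [33 33 31]
[[ 0.48537814 -0.07050204  0.066     ]
 [ 0.67594094 -0.13132245  0.066     ]] 0.2000332535615556
sa [0.74826648 0.09890833 0.03      ]
sb [0.39674737 0.05267003 0.03      ]
mug [0.63924727 0.2496388  0.08      ]
tongs [ 0.41435376 -0.23717127  0.006     ]
tongtip [ 0.54158889 -0.28700844  0.012     ]
```

View pics/crop0.png

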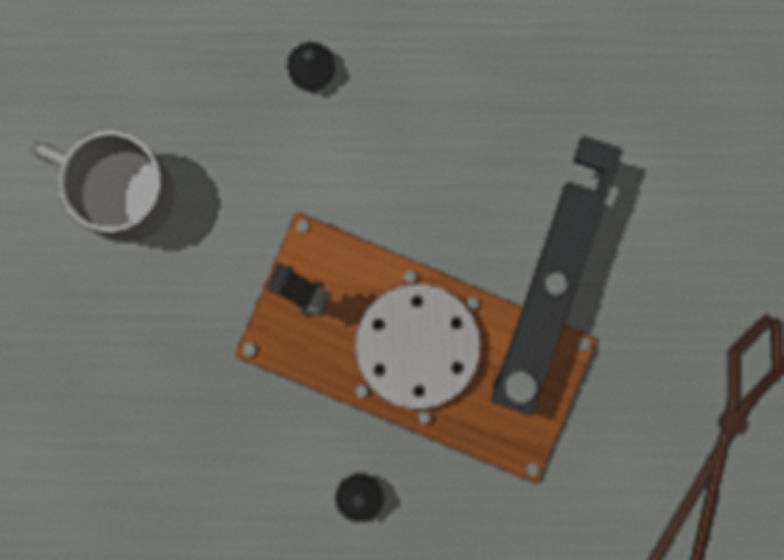

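Call:
move_arm(
  plan=[0.8,0.8,0,0,0,-0.1,1.6,1.6,0,0,0,-0.2,2.4,2.4,0,0,0,-0.3,3.2,3.2,0,0,0,-0.4,4.0,4.0,0,0,0,-0.5,4.8,4.8,0,0,0,-0.6,5.6,5.6,-0.2,0,0,-0.66,6.4,6.4,-0.4,0,0,-0.66,7.2,7.2,-0.6,0,0,-0.66,7.2,7.2,-0.8,0,0,-0.66],
  grip=0,
)

```text
time_s: 1.4
eef_pos: [0.56, -0.1765, 0.1905]
eef_rot: [-0.0, 0.989, -0.151, -0.0]
wrist_force: [-1.3, -0.2, -0.7]
opening: -0.004
grasp_force: 0.0
```

Run:
```python
from h import *
c=cam('top'); w=cam('wrist','w1.png')
C=np.array([.5177,.010]);Y=np.array([.3767,.9263]);X=np.array([.9263,-.3767])
piv=C-.085*Y
s=plane(c,[[378.6,191.1]],.073)[0,:2]; d=s-piv
print('piv',piv,'screw',s,'r',np.linalg.norm(d),'dir',np.arctan2(d[1],d[0]),'ang',np.arctan2(d@X,d@Y))
# lever: top tip pixel; intersect ray with fixture y-z plane (x=0)
for uv in ([281,190],[281,192],[283,189]):
    o,v=ray(c,[uv]);v=v[0]; t=-((o[:2]-C)@X)/(v[:2]@X); p=o+v*t
    print('lever?',(p[:2]-C)@Y,p[2])
lp=C+.09*Y
for a in (-.4,-.3,-.2,-.1,0,.1):
    q=C+(.09-.0815*np.sin(a))*Y; print(a,proj(c,[[*q,.078+.0815*np.cos(a)]])[0]*1.0)
o=ctrl.get_obs(); print(o['time_s'],o['eef_pos'],o['eef_rot'],o['q'])
```

```text
piv [ 0.4856805 -0.0687355] screw [ 0.56592994 -0.09665797] r 0.08496844260987392 dir -0.3348438123327854 ang 1.5193955568766564
lever? 0.10933918916324023 0.14906573092946762
lever? 0.11390817178289817 0.07680456862533047
lever? 0.10147562663765371 0.20778087242910837
-0.4 [275.23790294 187.44614355]
-0.3 [278.63770868 188.79918071]
-0.2 [282.19007857 190.2396232 ]
-0.1 [285.85219777 191.750277  ]
0 [289.57916795 193.31272601]
0.1 [293.32485158 194.90767324]
1.5 [ 0.55725466 -0.17879091  0.18938764] [-4.06662553e-04  9.88279887e-01 -1.52642549e-01 -1.71828160e-03] [-5.12889182e-01  2.45258122e-01  1.61799141e+00 -4.67572152e-04
  1.28184609e+00  1.36452486e+00]
```

View pics/w1.png

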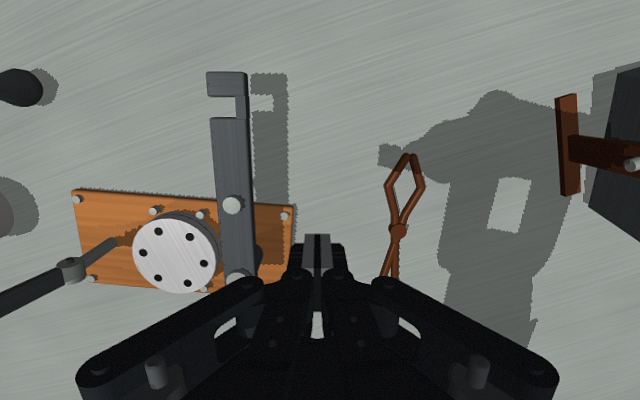

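The wrist view shows the strap from (238,280) to (228,75), with the shut fingers at (318,240) well clear on its trailing side and the tongs away to the right. The pivot-to-screw distance measures 85.0 mm, as specified. The strap angle is about 1.52 rad and the lever about -0.25 rad.

Run:
```python
import numpy as np
P=np.array([.4857,-.0687]); c0=np.array([.558,-.179])
for phi in np.arange(-.335,1.3,.12):
    d=np.array([np.cos(phi),np.sin(phi)]);n=np.array([d[1],-d[0]])
    T=P+.1*d+.031*n
    print(round(phi,3),np.round((T-c0)/.05,2),'turn',round(phi+.335,2))
```

```text
-0.335 [0.24 0.96] turn 0.0
-0.215 [0.38 1.17] turn 0.12
-0.095 [0.49 1.4 ] turn 0.24
0.025 [0.57 1.64] turn 0.36
0.145 [0.62 1.88] turn 0.48
0.265 [0.65 2.13] turn 0.6
0.385 [0.64 2.38] turn 0.72
0.505 [0.6  2.63] turn 0.84
0.625 [0.54 2.87] turn 0.96
0.745 [0.44 3.11] turn 1.08
0.865 [0.32 3.33] turn 1.2
0.985 [0.18 3.53] turn 1.32
1.105 [0.01 3.71] turn 1.44
1.225 [-0.18  3.88] turn 1.56
```

Call:
move_arm(
  plan=[0,0,-0.8,0,0,0,0,0,-1.6,0,0,0,0,0,-2.4,0,0,0,0,0,-2.9,0,0,0,0,0,-2.9,0,0,0],
)

```text
time_s: 2.12
eef_pos: [0.5557, -0.1803, 0.0444]
eef_rot: [-0.001, 0.988, -0.155, -0.002]
wrist_force: [-0.2, 0.5, 0.8]
opening: -0.004
grasp_force: 0.0
```

Call:
move_arm(
  plan=[0.1,0.5,0.05,0,0,0,0.24,0.96,0.05,0,0,0,0.31,1.07,0.05,0,0,0.06,0.38,1.17,0.05,0,0,0.12,0.44,1.28,0.05,0,0,0.18,0.49,1.4,0.05,0,0,0.24,0.53,1.52,0.05,0,0,0.3,0.57,1.64,0.05,0,0,0.36,0.6,1.76,0.05,0,0,0.42,0.62,1.88,0.05,0,0,0.48],
)

```text
time_s: 3.38
eef_pos: [0.5907, -0.0879, 0.0512]
eef_rot: [0.001, 0.996, 0.086, 0.002]
wrist_force: [1.9, -3.4, -1.6]
opening: 0.003
grasp_force: 1.5
```

Call:
move_arm(
  plan=[0.02,0.12,-0.06,0,0,0.06,0.03,0.25,-0.06,0,0,0.12,0.03,0.37,-0.06,0,0,0.18,0.02,0.5,-0.06,0,0,0.24,0.0,0.62,-0.06,0,0,0.3,-0.02,0.75,-0.06,0,0,0.36,-0.05,0.87,-0.06,0,0,0.42,-0.08,0.99,-0.06,0,0,0.48,-0.13,1.11,-0.06,0,0,0.54,-0.18,1.23,-0.06,0,0,0.6],
)

```text
time_s: 4.62
eef_pos: [0.5829, -0.0259, 0.0488]
eef_rot: [0.002, 0.926, 0.377, 0.003]
wrist_force: [3.3, -0.7, -0.6]
opening: -0.001
grasp_force: 1.6
```

Call:
move_arm(
  plan=[-0.06,0.11,0,0,0,0.06,-0.12,0.22,0,0,0,0.12,-0.19,0.32,0,0,0,0.18,-0.26,0.42,0,0,0,0.24,-0.34,0.51,0,0,0,0.3,-0.43,0.6,0,0,0,0.36,-0.47,0.64,0,0,0,0.39,-0.51,0.68,0,0,0,0.42],
)

```text
time_s: 5.62
eef_pos: [0.5561, 0.0088, 0.0475]
eef_rot: [0.001, 0.828, 0.561, 0.001]
wrist_force: [2.5, -0.8, 2.5]
opening: -0.001
grasp_force: 1.4
```

Call:
move_arm(
  plan=[-0.04,0.02,0,0,0,0.02,-0.07,0.03,0,0,0,0.02,-0.1,0.04,0,0,0,0.02,-0.13,0.05,0,0,0,0.02,-0.13,0.05,0,0,0,0.02],
)

```text
time_s: 6.25
eef_pos: [0.5514, 0.0111, 0.0463]
eef_rot: [0.003, 0.822, 0.569, 0.002]
wrist_force: [14.0, -2.9, -7.6]
opening: -0.001
grasp_force: 6.8
```

Run:
```python
from h import *
o=ctrl.get_obs();print(o['wrist_force'],o['eef_pos'])
```

```text
[13.9792902  -2.91080944 -7.58863286] [0.55140436 0.01106014 0.04630075]
```

Call:
move_arm(
  plan=[-0.04,0.02,0,0,0,0,-0.06,0.02,0,0,0,0,-0.06,0.02,0,0,0,0],
)

```text
time_s: 6.62
eef_pos: [0.5513, 0.0111, 0.0465]
eef_rot: [0.005, 0.822, 0.569, 0.005]
wrist_force: [23.4, -6.8, -17.9]
opening: 0.001
grasp_force: 12.0
```

Run:
```python
from h import *
c=cam('scene'); im=np.ascontiguousarray(c['pixels'][120:280,230:430])
cv2.imwrite('pics/s2.png',cv2.resize(im,None,fx=3.6,fy=3.6,interpolation=cv2.INTER_CUBIC)[:,:,::-1])
```

```text
(no output)
```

View pics/s2.png

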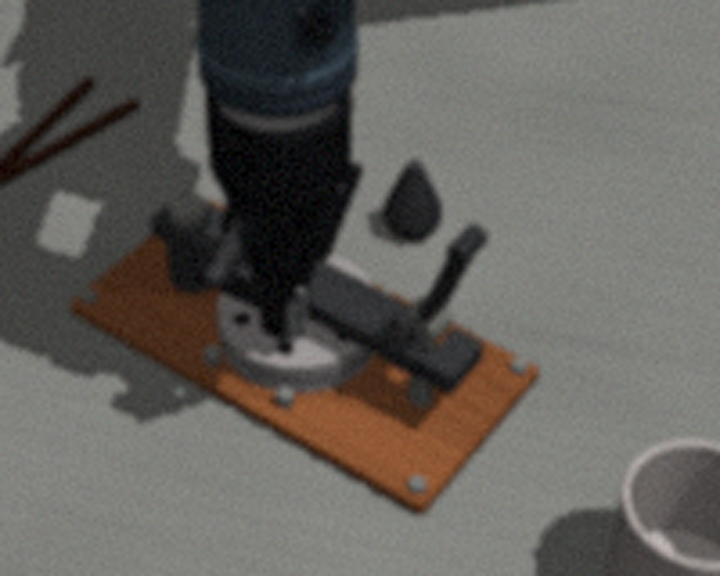

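The scene crop shows the strap lying over the mould with its hook round the stud at crop (430,360), and the lever upright. The force rose to about 30 N without further motion, so the strap is home. Next I back off, lift and go round outside the lever.

Call:
move_arm(
  plan=[0.3,-0.12,0,0,0,0,0.6,-0.24,0,0,0,0,0.6,-0.24,0.8,0,0,0,0.6,-0.24,1.7,0,0,0,0.6,-0.24,2.6,0,0,0,0.6,-0.24,3.3,0,0,0,0.6,0.5,3.3,0,0,0,0.6,1.3,3.3,0,0,0,0.6,2.1,3.3,0,0,0,0.6,2.8,3.3,0,0,0],
)

```text
time_s: 7.92
eef_pos: [0.5735, 0.1545, 0.2095]
eef_rot: [-0.001, 0.822, 0.57, -0.002]
wrist_force: [1.3, 0.1, -0.3]
opening: -0.003
grasp_force: 0.0
```

Call:
move_arm(
  plan=[0,0,-0.6,0,0,0,0,0,-1.2,0,0,0,0,0,-1.7,0,0,0,0,0,-1.7,0,0,0],
)

```text
time_s: 8.43
eef_pos: [0.5719, 0.153, 0.1224]
eef_rot: [-0.002, 0.822, 0.569, -0.004]
wrist_force: [-0.8, -0.0, -0.2]
opening: 0.001
grasp_force: 0.0
```

Run:
```python
from h import *
C=np.array([.5177,.010]);Y=np.array([.3767,.9263]);X=np.array([.9263,-.3767])
o=ctrl.get_obs();e=o['eef_pos'];print(e,'fix',(e[:2]-C)@X,(e[:2]-C)@Y,o['eef_rot'],o['wrist_force'])
c=cam('top')
im=np.ascontiguousarray(c['pixels'][90:290,180:460])
w=cam('wrist')['pixels'][:,:,::-1]
cv2.imwrite('pics/t3.png',np.vstack([cv2.resize(im,(420,300))[:,:,::-1],cv2.resize(np.ascontiguousarray(w),(420,262))]))
```

```text
[0.57190857 0.15302547 0.1223923 ] fix -0.0036643003424367297 0.1529048609329553 [-0.00208896  0.82200849  0.56946041 -0.00353808] [-0.79749569 -0.01861692 -0.21584894]
```

View pics/t3.png

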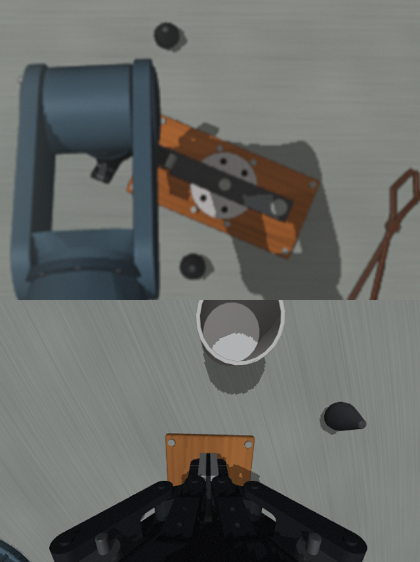

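The strap lies along the fixture axis and the mould is in its seat. The fingers are outside the lever, over the board's end. I now push the lever over.

Call:
move_arm(
  plan=[-0.1,-0.46,0,0,0,0,-0.15,-0.57,0,0,0,0,-0.19,-0.68,0,0,0,0,-0.24,-0.79,0,0,0,0,-0.28,-0.9,0,0,0,0,-0.34,-1.05,0.05,0,0,0,-0.4,-1.18,0.1,0,0,0,-0.46,-1.35,0.1,0,0,0,-0.52,-1.49,0.08,0,0,0],
)

```text
time_s: 9.65
eef_pos: [0.5499, 0.0796, 0.1308]
eef_rot: [-0.0, 0.822, 0.569, 0.002]
wrist_force: [2.8, 5.7, -0.3]
opening: 0.0
grasp_force: 2.5
```

Run:
```python
from h import *
C=np.array([.5177,.010]);Y=np.array([.3767,.9263]);X=np.array([.9263,-.3767])
o=ctrl.get_obs();e=o['eef_pos'];print(e,'fix',(e[:2]-C)@X,(e[:2]-C)@Y,o['wrist_force'])
c=cam('scene'); im=np.ascontiguousarray(c['pixels'][120:280,230:430])
cv2.imwrite('pics/s4.png',cv2.resize(im,None,fx=3.6,fy=3.6,interpolation=cv2.INTER_CUBIC)[:,:,::-1])
```

```text
[0.54987833 0.07964258 0.13080073] fix 0.0035724245440880028 0.07663150193206386 [ 2.83679411  5.73712251 -0.34435155]
```

View pics/s4.png

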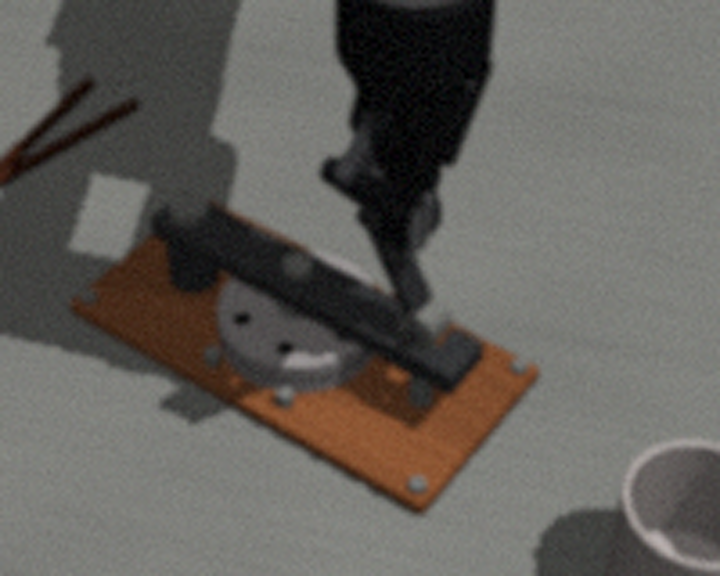

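The lever is tipped about 0.6 rad towards the post, with the fingertips behind it. I continue along the arc.

Call:
move_arm(
  plan=[-0.06,-0.15,-0.06,0,0,0,-0.12,-0.3,-0.15,0,0,0,-0.17,-0.41,-0.3,0,0,0,-0.2,-0.5,-0.46,0,0,0,-0.23,-0.56,-0.62,0,0,0,-0.24,-0.59,-0.78,0,0,0,-0.24,-0.59,-0.86,0,0,0,-0.24,-0.59,-0.86,0,0,0],
)

```text
time_s: 10.7
eef_pos: [0.5375, 0.0484, 0.0874]
eef_rot: [0.001, 0.822, 0.569, -0.0]
wrist_force: [-0.4, -0.8, 2.4]
opening: -0.003
grasp_force: 0.6
```

Call:
move_arm(
  plan=[0,0,-0.06,0,0,0,0,0,-0.12,0,0,0,0,0,-0.12,0,0,0],
)

```text
time_s: 11.08
eef_pos: [0.538, 0.0484, 0.0855]
eef_rot: [0.001, 0.822, 0.57, -0.0]
wrist_force: [-16.4, -2.9, 37.9]
opening: -0.0
grasp_force: 18.8
```

The force is 38 N at the expected height, so the lever is at its stop. I retreat and check.

Call:
move_arm(
  plan=[0,0,0.3,0,0,0,0,0,1.2,0,0,0,0,0,2.2,0,0,0,0,0,3.2,0,0,0,-0.3,-1,3.6,0,0,0,-0.6,-2,3.8,0,0,0,-1,-3,3.8,0,0,0,-1.4,-4,3.8,0,0,0,-1.6,-5,3.8,0,0,0,-1.6,-5,3.8,0,0,0],
)

```text
time_s: 12.32
eef_pos: [0.4562, -0.2036, 0.2707]
eef_rot: [0.0, 0.823, 0.567, -0.0]
wrist_force: [0.1, -0.3, -0.7]
opening: -0.002
grasp_force: 0.0
```

Run:
```python
from h import *
print(ctrl.get_obs()['eef_pos'],ctrl.get_obs()['wrist_force'])
a=cam('scene')['pixels'][120:280,230:430];b=cam('top')['pixels'][90:290,180:460]
cv2.imwrite('pics/f5.png',np.hstack([cv2.resize(np.ascontiguousarray(x),(400,300),interpolation=cv2.INTER_CUBIC) for x in (a,b)])[:,:,::-1])
```

```text
[ 0.45619348 -0.20358108  0.27067863] [ 0.07420456 -0.33689904 -0.73247541]
```

View pics/f5.png

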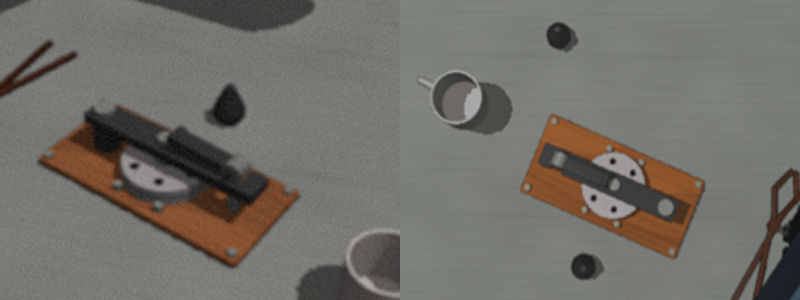

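The strap is closed along the axis and the lever lies flat along it. The mould is seated, the neighbouring things have not moved and the hand is clear.

```bash
python3 -c "
from bench import ctrl
print(ctrl.hand_in())"
```

```text
the job is handed in; nothing more can be done
None
```

I handed the job in at about 12 s on the robot's clock: the strap was pushed home against the stud first, then the lever fully down along it, with the mould seated, nothing else disturbed and the hand clear; the hand-in returned no verdict.

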